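Shut and lock the paper cassette

TASK

The paper feeder's cassette has been refilled: push it fully home, and then flip the blue locking lever across from its red side so that it snaps over to its green side. Leave the grey lever as it is, and leave the mug, stapler and tape roll standing where they are.

Things in the scene. Friction and masses are not known exactly. Their poses are not given: they have to be found in the camera images.
- feeder: Off-white A4 paper feeder unit fixed on the desk, 360 deep x 390 wide x 115 mm high, flat top. Origin: middle of the lower front edge of its housing, at desk height. x points into the unit (away from its front; the cassette shuts along +x), y to its left as seen from its front, z up. The two toggle levers stand on its top near the front, one left and one right, 120 mm or so from the middle; either may be the blue one.
- cassette_front (a point): Centre of the outer face of the cassette's flat front panel (blue-grey, 372 wide x 88 high, its edges 8 to 96 mm above the desk; this point is 52 mm above the desk). It moves with the cassette; axes as the feeder's. The panel stands 12.5 mm in front of the housing when shut, and overhangs nothing; push it anywhere on its outer face, best near the middle.
- cassette (a joint): How far the cassette stands out, m: 0 is fully home against its hard stop, it grows as it opens towards the feeder's -x. It slides with about 3 N of friction and stays where it is left.
- lock_base: Dark base plate of the blue lever, fixed on the feeder's top; 46 (x) x 112 (y) x 12 mm high, with a red field on its +y end and a green field on its -y end. Origin: centre of its underside. Axes parallel to the feeder's; the lever swings in the plane of y and z about a pivot 18 mm above the origin.
- lock_grip (a point): Centre of the blue crossbar at the end of the blue lever: a bar 34 mm long along the module's x, 19 mm in diameter, on a steel stem 10 mm thick, 60 mm from the pivot. At the start it leans over the red field: 34 mm to +y of and 67.5 mm above the underside of its base; when flipped it is 34 mm to -y at the same height; upright it is 78 mm above the underside.
- lock (a joint): Angle of the blue lever, rad: 0 leaning to the red side (+y, unlocked), 0.6 upright, 1.2 leaning to the green side (-y, locked). Spring-loaded over centre: pushed sideways at the bar it resists with at most about 7 N, and past 0.6 it snaps by itself to 1.2 and stays there; let go before 0.6 it springs back to 0.
- size_base: Dark base plate of the grey lever with white fields on both ends, otherwise the same size, place of origin and axes as the blue one's. Not to be operated.
- size (a joint): Angle of the grey lever (same size and kind as the blue one), rad: 0 leaning to +y as it must stay, 1.2 to -y.
- mug: Loose blue mug, 80 mm across and 95 mm high, with a handle; stands on the desk to the left of the feeder's front. Origin: centre of its underside.
- stapler: Loose stapler, pink above black, 135 x 36 x 48 mm, on the desk to the right of the feeder's front. Origin: centre of its underside, x along it.
- tape: Loose yellow roll of tape lying flat on the feeder's top behind the levers, 84 mm across, 19 mm high. Origin: centre of its underside.
Mind the look-alikes: they are no part of the job. There is more than one size of the mug; the one meant has the size given above.

How it is judged:
By the outcome, as a careful person would: the job done as asked, in the order asked, and still so for the second after the job is handed in, with the robot touching nothing.
It also fails if it takes over 48 s, if anything falls off the work surface, if the arm or the gripper's body presses on something with over 40 N, if the wrist force passes 120 N, or if a joint passes its speed limit or range.

ROBOT

A 6-joint arm with a two-finger parallel gripper is mounted at the origin on the work surface. World frame = base frame: x ahead of the robot, y to its left, z up, the work surface at z = 0. Lengths are in m, angles in rad, forces in N, time in s.
With the tool pointing down it reaches from about 0.375 to 0.75 m from the base axis. Payload 9 kg.
Tool frame: the origin (TCP) lies at the very end of the fingers, on their centre line; the grasp point (between the pads) lies 19 mm behind it; z points along the fingers, x is the direction in which the jaws open and shut, and the axes are right-handed (so a half turn about z gives the same grasp; the last joint's range is limited). The gripper opens to 85 mm and grips with 20 to 120 N. Pads are 22 mm wide; open, the fingers measure 114 mm over their backs; the gripper's body (76 mm by 85 mm) begins 54 mm behind the grasp point. The pads swing forward as they close: fully open they stand 13 mm farther back than shut.
Start: joints at [0.902, 0.104, 0.097, 1.564, 0, 1.353], TCP at [0.261, 0.54, 0.208] pointing down, gripper open.
Joint ranges: [-2.99, 2.99], [-0.84, 1.86], [-1.1, 1.16], [-1.84, 2.11], [-1.51, 1.56], [-3.14, 3.14]. Speed limits (rad/s): [2.22, 2.22, 2.57, 3.14, 3.14, 3.14].

INTERFACE

Orientations are given as [roll, pitch, yaw] about the fixed x, y, z axes, in that order (R = Rz(yaw) Ry(pitch) Rx(roll)).
In Python, from plant import r gives the robot as it stands.
- The arm moves only by the tool play_rows, never from a script. Its argument "steps" is a list that holds one entry, the list of rows, each a list of 5 numbers: the opening, from 0 (shut) to 1 (fully open), then the shift along the tool's x, y, z in mm, then the turn about the tool's z in rad. A call has 1 to 5 rows; each row shifts and turns the commanded pose from where the row before left it, along the tool's axes as they then stand; what a row does not reach is not made up. A row lasts 1/8 s, in which the tool goes at most 62.5 mm and 10.7 degrees, less where a joint would pass 70% of its speed; a pose out of reach is approached as far as the arm can. A call with a gripper value outside its range is refused whole. The fingers move at their own pace and stop on an object; "force" is the grip in N (left out, the last holds). Time passes only in rows, so rows that do not move let the fingers close. It gives the time, the measured TCP pose, the force and the opening at its end, in the units of the state.
- r.observe(): the state, without advancing time (a new reading comes with each control period).
- r.grab_frame(name): name is "scene" or "top" or "wrist"; returns a dict with "img" (420x560x3 uint8, red, green, blue), "fx", "fy", "cx", "cy" (pixels), "origin" and "attitude" of the camera in the world. Camera axes: x right, y up, looking along -z (the intrinsics and any distortion apply to the point x, -y, -z); pixel columns grow to the right and rows downward; lengths in m; the calibration is good to about 2 mm. A picture is of the moment at which its call begins. There is no depth.
- r.finish_job(): hands the job in, once; it reports no verdict.
The state is a dict: "time": time; "qpos": joint angles; "qvel": joint speeds; "tau": joint torques, N m; "position": TCP position; "tool_rot": TCP orientation; "ft_force": force on the tool from outside, world axes, zero at the start; "wrist_torque": the same for the moment, N m; "gripper_width": finger opening in m.
Only numpy, scipy, OpenCV 4.12 (cv2) and the standard library are available. Lean on these libraries where they do the work, as an engineer would, in place of code of your own. Each camera call takes 0.05 s, during which the arm holds its last target. There are 200 camera calls.

## Working session

There is one attempt and no reset: what is moved stays moved. The work goes in short steps, Python scripts to look and compute and a tool call to move; the robot and the scene stay as the last step left them, time stands still between calls to the robot, and variables do not carry over. Pictures are saved under pics/ and viewed, about 8 in all and at most 12, crops included, and the job is handed in when it is done.

Besides the shell and the picture viewer there is one more tool, called after "Call:" by a JSON object that holds its "op" and its "data", one argument or row to a line. play_rows: Moves the arm, as the interface text tells. Its arguments: {"type":"object","properties":{"steps":{"type":"array"},"force":{"type":"number"}},"required":["steps"]}

```bash
mkdir -p pics; python3 - <<'E'
from plant import r
import cv2,json,numpy as np
for n in("scene","top"):
    f=r.grab_frame(n); cv2.imwrite(f"pics/{n}0.png",f["img"][...,::-1]); 
    print(n,{k:np.round(v,4).tolist() for k,v in f.items() if k!="img"})
print(r.observe())
E
ls
```

```text
scene {'fx': 451.5023, 'fy': 451.5023, 'cx': 286.8231, 'cy': 213.942, 'origin': [1.2538, 0.1329, 0.96], 'attitude': [0.6767, 0.0149, 1.7121]}
top {'fx': 409.5849, 'fy': 409.5849, 'cx': 286.4931, 'cy': 204.9842, 'origin': [0.52, 0.027, 1.091], 'attitude': [0.0971, -0.0152, -1.5684]}
{'time': 0.1, 'qpos': array([ 9.02326520e-01,  1.04614947e-01,  9.65342276e-02,  1.56391128e+00,
       -7.39328450e-06,  1.35308892e+00]), 'qvel': array([ 0.00074885,  0.00102184,  0.00276531,  0.00026851, -0.0001236 ,
        0.00215081]), 'tau': array([ 7.64012831e-03, -5.58205390e+01,  5.04720390e+01,  1.30150508e-02,
       -2.14430393e-04,  4.10719725e-07]), 'position': array([0.26117674, 0.53980178, 0.20760748]), 'tool_rot': array([-3.14134162e+00,  1.16905036e-03,  1.12003408e+00]), 'ft_force': array([ 0.19150938,  0.26123748, -0.20044064]), 'wrist_torque': array([ 0.02645634, -0.01619474, -0.01258604]), 'gripper_width': 0.0852708487311411}
pics
```

View pics/scene0.png

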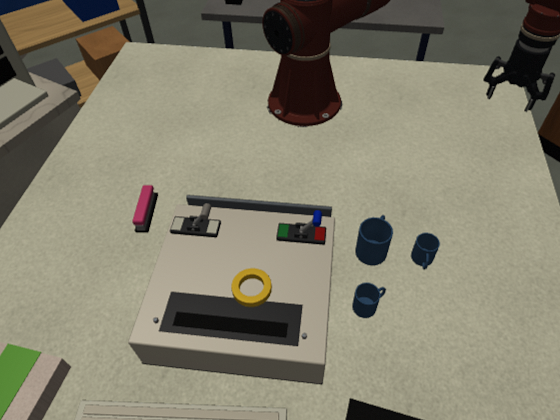

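View pics/top0.png

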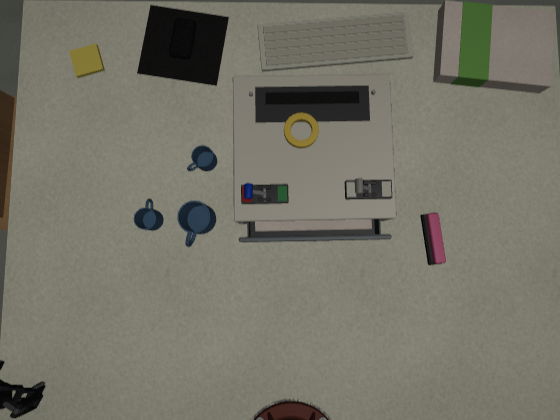

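The scene view shows the feeder with its blue lever at (317,217), leaning over red, and the grey lever at (205,213). In the top view the blue bar is at (248,190), the base spans (242–288,194), the panel is the bar at y≈238 from x 240 to 390, the tape is at (301,130), the stapler at (434,238) and the big mug at (196,217).

```bash
cat > h.py <<'E'
import numpy as np,cv2
from scipy.spatial.transform import Rotation as R
def ray(f,u,v):
    d=np.array([(u-f["cx"])/f["fx"],-(v-f["cy"])/f["fy"],-1.])
    d=R.from_euler("xyz",f["attitude"]).apply(d); return np.array(f["origin"]),d/np.linalg.norm(d)
def onz(f,u,v,z):
    o,d=ray(f,u,v); return o+d*(z-o[2])/d[2]
def blob(m,roi=None):
    m=m.astype(np.uint8)
    if roi: k=np.zeros_like(m);a,b,c,d=roi;k[b:d,a:c]=1;m=m*k
    n,l,s,c=cv2.connectedComponentsWithStats(m)
    i=1+np.argmax(s[1:,4]); return c[i],s[i]
def tri(f,p,g,q):
    o,d=ray(f,*p);O,D=ray(g,*q)
    t=np.linalg.lstsq(np.c_[d,-D],O-o,rcond=None)[0]
    a,b=o+t[0]*d,O+t[1]*D; return (a+b)/2,np.linalg.norm(a-b)
def masks(f):
    I=f["img"].astype(int);r,g,b=I[...,0],I[...,1],I[...,2]
    return {"blue":(b>90)&(b-r>70)&(b-g>60),"red":(r>100)&(r-g>70)&(r-b>70),"green":(g>60)&(g-r>40)&(g-b>30)}
E
python3 - <<'E'
from plant import r
from h import *
np.set_printoptions(precision=4,suppress=True)
S=r.grab_frame("scene");T=r.grab_frame("top")
rs={"T":(235,170,300,210),"S":(270,200,335,250)}
P={}
for n,f in(("T",T),("S",S)):
    for k,m in masks(f).items():
        try: P[n,k]=blob(m,rs[n]); print(n,k,P[n,k])
        except Exception as e: print(n,k,e)
for k in("blue","red","green"):
    if ("T",k) in P and ("S",k) in P:
        print(k,tri(T,P["T",k][0],S,P["S",k][0]),onz(T,*P["T",k][0],.1825 if k=="blue" else .127))
for nm,p,z in [("panelL",(240,239),.096),("panelR",(391,236),.096),("houseFL",(234,219),.115),("houseFR",(395,217),.115),("houseBL",(234,76),.115),("houseBR",(391,75),.115),("sizebase",(368,189),.127),("baseblue",(265,194),.127),("mug",(196,217),.095),("stapler",(434,238),.048)]:
    print(nm,onz(T,*p,z))
c=T["img"][165:265,225:405][...,::-1]
cv2.imwrite("pics/c1.png",cv2.resize(c,None,fx=4,fy=4,interpolation=cv2.INTER_CUBIC))
E
```

```text
T blue (array([248.4699, 190.4217]), array([246, 184,   6,  14,  83], dtype=int32))
T red attempt to get argmax of an empty sequence
T green (array([282., 193.]), array([278, 187,   9,  13, 117], dtype=int32))
S blue (array([316.6   , 215.8533]), array([313, 210,   8,  12,  75], dtype=int32))
S red (array([319.3958, 233.3958]), array([315, 228,   9,  12,  96], dtype=int32))
S green (array([282.8273, 230.0364]), array([278, 224,  11,  13, 110], dtype=int32))
blue (array([0.6399, 0.0987, 0.1897]), np.float64(0.0015658921646683071)) [0.6409 0.0984 0.1825]
green (array([0.6423, 0.0237, 0.1283]), np.float64(0.0007284396277956543)) [0.6425 0.0233 0.127 ]
panelL [0.5339 0.1243 0.096 ]
panelR [ 0.5422 -0.2423  0.096 ]
houseFL [0.5811 0.1374 0.115 ]
houseFR [ 0.5872 -0.2478  0.115 ]
houseBL [0.9341 0.1426 0.115 ]
houseBR [ 0.9401 -0.2461  0.115 ]
sizebase [ 0.653  -0.1814  0.127 ]
baseblue [0.6399 0.0636 0.127 ]
mug [0.5869 0.2318 0.095 ]
stapler [ 0.5385 -0.3654  0.048 ]
```

View pics/c1.png

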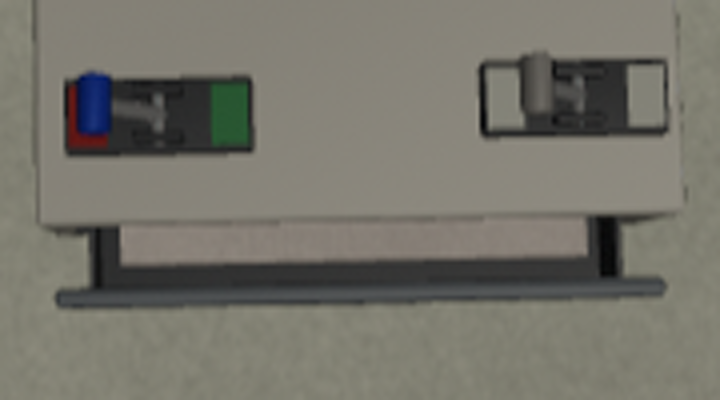

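The crop shows the cassette about 35 mm open, with the blue lever over red. The measured sizes agree with the given ones (housing 385–390 wide, base centre to grip about 34 mm, grip height near 0.1825). I'm shutting the gripper, turning it to line up with the feeder, then going to the front of the panel.

Call:
{"op": "play_rows", "data": {
  "steps": [
    [[0, 0, 0, 0, -0.16], [0, 0, 0, 0, -0.16], [0, 0, 0, 0, -0.148], [0, -50, 17, 0, 0], [0, -50, 17, 0, 0]]
  ],
  "force": 60
}}

```text
time: 0.82
position: [0.2971, 0.4396, 0.2078]
tool_rot: [-3.141, 0.0, 1.589]
ft_force: [0.5, -0.4, 0.5]
gripper_width: 0.0001
```

Call:
{"op": "play_rows", "data": {
  "steps": [
    [[0, -50, 17, 0, 0], [0, -50, 17, 0, 0], [0, -50, 17, 0, 0], [0, -50, 17, 0, 0], [0, -50, 17, 0, 0]]
  ]
}}

```text
time: 1.45
position: [0.3867, 0.1906, 0.2083]
tool_rot: [3.141, -0.0, 1.588]
ft_force: [0.5, 0.3, -0.4]
gripper_width: 0.0001
```

Call:
{"op": "play_rows", "data": {
  "steps": [
    [[0, -50, 17, 0, 0], [0, -50, 17, 0, 0], [0, -50, 17, 0, 0], [0, -50, 17, 0, 0], [0, -50, 17, 0, 0]]
  ]
}}

```text
time: 2.08
position: [0.476, -0.0581, 0.2083]
tool_rot: [3.141, 0.0, 1.588]
ft_force: [1.0, 0.3, 0.5]
gripper_width: -0.0003
```

Call:
{"op": "play_rows", "data": {
  "steps": [
    [[0, 0, 0, 0, 0], [0, 0, 0, 0, 0]]
  ]
}}

```text
time: 2.33
position: [0.4754, -0.0561, 0.2081]
tool_rot: [-3.141, -0.001, 1.587]
ft_force: [-0.0, -0.8, -1.0]
gripper_width: -0.0
```

Call:
{"op": "play_rows", "data": {
  "steps": [
    [[0, 0, 0, 50, 0], [0, 0, 0, 50, 0], [0, 0, 0, 43, 0], [0, 0, 30, 0, 0], [0, 0, 10, 0, 0]]
  ]
}}

```text
time: 2.95
position: [0.5161, -0.0542, 0.0651]
tool_rot: [-3.141, -0.0, 1.59]
ft_force: [0.6, -0.2, 0.4]
gripper_width: -0.0
```

Call:
{"op": "play_rows", "data": {
  "steps": [
    [[0, 0, 7, 0, 0], [0, 0, 7, 0, 0], [0, 0, 7, 0, 0], [0, 0, 7, 0, 0], [0, 0, 5, 0, 0]]
  ]
}}

```text
time: 3.58
position: [0.5492, -0.0552, 0.0655]
tool_rot: [3.141, 0.0, 1.588]
ft_force: [-3.9, 1.9, 3.1]
gripper_width: -0.0
```

Sliding with about 3–4 N; I'll continue in small steps to the stop.

Call:
{"op": "play_rows", "data": {
  "steps": [
    [[0, 0, 3, 0, 0], [0, 0, 3, 0, 0], [0, 0, 2, 0, 0], [0, 0, 0, 0, 0]]
  ]
}}

```text
time: 4.08
position: [0.5565, -0.0551, 0.0653]
tool_rot: [-3.141, 0.0, 1.588]
ft_force: [-3.9, -0.8, 2.4]
gripper_width: 0.0004
```

Call:
{"op": "play_rows", "data": {
  "steps": [
    [[0, 0, 2, 0, 0], [0, 0, 2, 0, 0], [0, 0, 0, 0, 0]]
  ]
}}

```text
time: 4.45
position: [0.5566, -0.055, 0.0651]
tool_rot: [-3.133, 0.001, 1.587]
ft_force: [-26.8, -1.9, 16.3]
gripper_width: -0.0002
```

The cassette stopped hard at TCP x = 0.5566 with 27 N. Next I back off, rise, and go to the red side of the blue lever.

Call:
{"op": "play_rows", "data": {
  "steps": [
    [[0, 0, -25, 0, 0], [0, 0, -25, 0, 0], [0, 0, 0, -60, 0], [0, 0, 0, -60, 0], [0, 0, 0, -55, 0]]
  ]
}}

```text
time: 5.08
position: [0.5112, -0.0559, 0.2427]
tool_rot: [3.139, 0.001, 1.588]
ft_force: [-0.0, 0.6, -0.3]
gripper_width: -0.0
```

Call:
{"op": "play_rows", "data": {
  "steps": [
    [[0, 50, 0, 0, 0], [0, 50, 0, 0, 0], [0, 50, 0, 0, 0], [0, 50, 0, 0, 0], [0, 0, 50, 0, 0]]
  ]
}}

```text
time: 5.7
position: [0.5567, 0.1489, 0.2417]
tool_rot: [3.139, -0.001, 1.593]
ft_force: [0.4, -1.3, 0.2]
gripper_width: -0.0003
```

Call:
{"op": "play_rows", "data": {
  "steps": [
    [[0, 0, 50, 0, 0], [0, 0, 30, 0, 0], [0, 0, 0, 0, 0]]
  ]
}}

```text
time: 6.08
position: [0.6389, 0.1462, 0.2386]
tool_rot: [-3.141, -0.0, 1.587]
ft_force: [-0.6, -0.0, -0.5]
gripper_width: -0.0002
```

```bash
python3 - <<'E'
from plant import r
from h import *
f=r.grab_frame("top");c=f["img"][60:285,130:460][...,::-1]
cv2.imwrite("pics/t2.png",cv2.resize(c,None,fx=2,fy=2,interpolation=cv2.INTER_CUBIC))
g=r.grab_frame("wrist");cv2.imwrite("pics/w2.png",g["img"][...,::-1])
s=r.observe();print(s["position"],s["ft_force"])
try:
    p,st=blob(masks(g)["blue"]);print(p,st,onz(g,*p,.1825))
except Exception as e: print(e)
E
```

```text
[0.63728286 0.14649601 0.2401645 ] [ 0.26289727  0.26517131 -0.05014444]
[205.36802205 222.94831151] [ 190  196   30   56 1451] [0.63970657 0.10165943 0.1825    ]
```

View pics/t2.png

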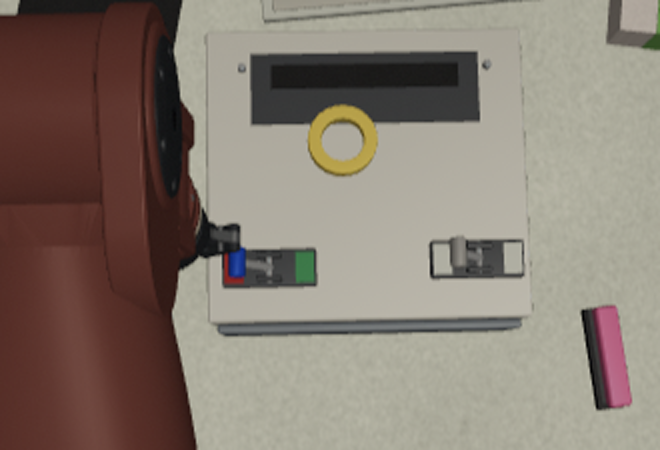

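View pics/w2.png

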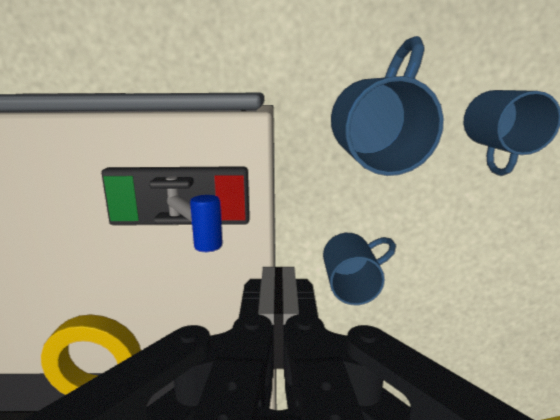

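The top view shows the panel (y≈328) flush against the housing and both levers unchanged. The wrist view puts the blue bar at (205,223), which is (0.640, 0.101), so it agrees with the first measurement. Next I descend and push toward −y.

Call:
{"op": "play_rows", "data": {
  "steps": [
    [[0, 0, 2, 34, 0], [0, 0, 0, 34, 0], [0, -10, 0, 0, 0], [0, -10, 0, 0, 0], [0, -8, 0, 0, 0]]
  ]
}}

```text
time: 6.8
position: [0.6406, 0.1175, 0.1747]
tool_rot: [3.138, 0.0, 1.587]
ft_force: [-0.5, 0.1, 1.0]
gripper_width: -0.0003
```

Call:
{"op": "play_rows", "data": {
  "steps": [
    [[0, -8, 0, 0, 0], [0, -8, 0, 0, 0], [0, -8, 0, 0, 0], [0, -8, 0, 0, 0], [0, 0, 0, 0, 0]]
  ]
}}

```text
time: 7.42
position: [0.6403, 0.0859, 0.1722]
tool_rot: [-3.142, -0.0, 1.587]
ft_force: [0.3, 0.5, 0.4]
gripper_width: -0.0004
```

```bash
python3 - <<'E'
from plant import r
from h import *
g=r.grab_frame("wrist");cv2.imwrite("pics/w3.png",g["img"][...,::-1])
p,st=blob(masks(g)["blue"]);print(p,st,onz(g,*p,.1825),r.observe()["ft_force"])
E
```

```text
[313.18273646 263.06152433] [ 291  233   41   77 2178] [0.63573395 0.10319152 0.1825    ] [-0.4658255   1.4079403  -0.61631295]
```

View pics/w3.png

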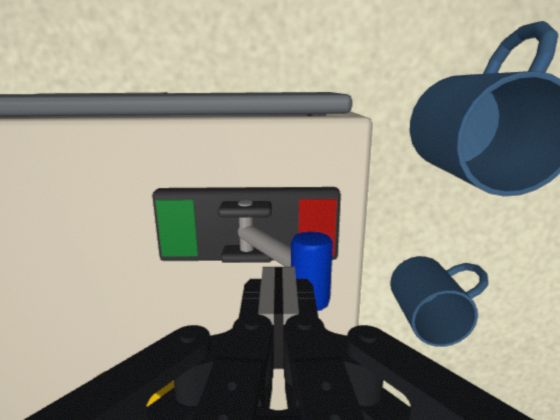

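The wrist image shows the bar still on the red side at (312,270), with the fingertip at (279,270) apparently past it without any force. I'll check from the fixed cameras.

```bash
cat >> h.py <<'E'
def proj(f,P):
    c=R.from_euler("xyz",f["attitude"]).inv().apply(np.array(P)-f["origin"])
    return np.round([f["cx"]+f["fx"]*c[0]/-c[2],f["cy"]-f["fy"]*c[1]/-c[2]],1)
E
python3 - <<'E'
from plant import r
from h import *
S=r.grab_frame("scene");T=r.grab_frame("top");g=r.grab_frame("wrist")
p=r.observe()["position"];print(p,g["origin"],g["attitude"])
for n,f in(("S",S),("T",T),("W",g)):
    print(n,"tcp",proj(f,p),"bar",proj(f,[.6405,.0985,.1825]),"base",proj(f,[.64,.0636,.127]),"baseends",proj(f,[.64,.1196,.127]),proj(f,[.64,.0076,.127]))
    try: print(blob(masks(f)["blue"],None if n=="W" else {"T":(235,170,300,210),"S":(270,200,335,250)}[n]))
    except Exception as e: print(e)
a=cv2.resize(S["img"][150:260,250:390],None,fx=4,fy=4,interpolation=cv2.INTER_CUBIC)
cv2.imwrite("pics/s3.png",a[...,::-1])
E
```

```text
[0.64024059 0.08683458 0.17227432] [0.55848687 0.08628375 0.33816805] [-3.22316923e-01 -1.13113475e-03  1.58934781e+00]
S tcp [310.6 220.4] bar [316.  218.1] base [300.  231.4] baseends [324.4 234. ] [275.9 228.9]
(array([316.88709677, 216.75806452]), array([313, 211,   8,  11,  62], dtype=int32))
T tcp [254.  191.3] bar [248.4 190.6] base [265. 194.] baseends [241.3 193.9] [288.6 194.1]
attempt to get argmax of an empty sequence
W tcp [275.8 261.5] bar [300.8 272.3] base [237.6 227. ] baseends [330.4 228.5] [144.4 225.4]
(array([311.68744008, 262.27229147]), array([ 289,  233,   41,   77, 2086], dtype=int32))
```

View pics/s3.png

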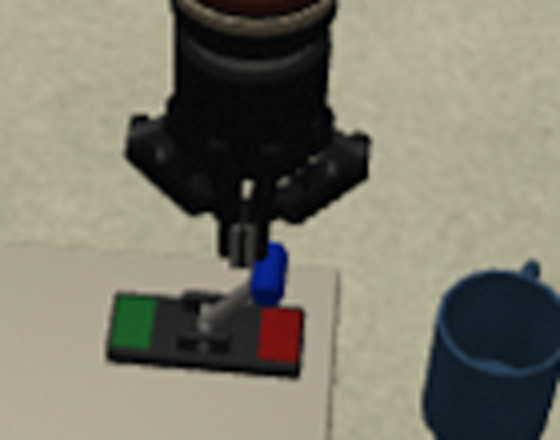

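The scene crop shows the fingertip at about (311,216), higher than its computed TCP (310.6,220.4), and the bar at (317,217). So the tip passed just above the bar. I'll check the tip height by triangulation.

```bash
python3 - <<'E'
from plant import r
from h import *
S=r.grab_frame("scene");g=r.grab_frame("wrist")
print("tip",tri(g,(279,268),S,(310.7,216)))
print("bar",tri(g,(311,271),S,(316.9,217)))
print("base",tri(g,(247,226),S,(301.2,232)))
E
```

```text
tip (array([0.63755416, 0.0874273 , 0.1844578 ]), np.float64(0.0020173347218730106))
bar (array([0.63868963, 0.1016046 , 0.18480898]), np.float64(0.002872642629113963))
base (array([0.64005038, 0.06778286, 0.12512176]), np.float64(0.0029204146679234965))
```

Call:
{"op": "play_rows", "data": {
  "steps": [
    [[0, 15, 0, -10, 0], [0, 25, 0, 0, 0], [0, 22, 0, 0, 0], [0, 0, 0, 0, 0]]
  ]
}}

```text
time: 8.22
position: [0.639, 0.1508, 0.1825]
tool_rot: [3.141, -0.0, 1.591]
ft_force: [-1.1, -0.5, 0.5]
gripper_width: -0.0
```

Call:
{"op": "play_rows", "data": {
  "steps": [
    [[0, 0, 1, 32, 0], [0, -10, 0, 0, 0], [0, -10, 0, 0, 0], [0, -6, 0, 0, 0], [0, 0, 0, 0, 0]]
  ]
}}

```text
time: 8.85
position: [0.6413, 0.1228, 0.1519]
tool_rot: [3.14, -0.002, 1.588]
ft_force: [0.4, 5.8, 0.6]
gripper_width: 0.0
```

Call:
{"op": "play_rows", "data": {
  "steps": [
    [[0, -5, 0, 0, 0], [0, -5, 0, 0, 0], [0, 0, 0, 0, 0]]
  ]
}}

```text
time: 9.22
position: [0.6419, 0.1162, 0.1559]
tool_rot: [3.135, -0.007, 1.59]
ft_force: [-8.6, 18.6, 23.1]
gripper_width: -0.0005
```

Unexpected: 18 N sideways and 23 N up. I'll back off a little and look at the contact geometry.

Call:
{"op": "play_rows", "data": {
  "steps": [
    [[0, 5, 0, 0, 0], [0, 5, 0, 0, 0], [0, 0, 0, 0, 0]]
  ]
}}

```text
time: 9.6
position: [0.6412, 0.1229, 0.1515]
tool_rot: [3.14, -0.001, 1.588]
ft_force: [-0.3, 5.1, 4.4]
gripper_width: -0.0003
```

```bash
python3 - <<'E'
from plant import r
from h import *
S=r.grab_frame("scene");g=r.grab_frame("wrist")
s=r.observe();p=s["position"];print(p,s["ft_force"],s["tool_rot"])
print("tcp W",proj(g,p),"S",proj(S,p)); 
p2=p+[0,0,.013];print("+13 W",proj(g,p2),"S",proj(S,p2))
print(blob(masks(g)["blue"]),blob(masks(S)["blue"],(270,190,335,250)))
a=cv2.resize(S["img"][160:250,270:350],(373,420),interpolation=cv2.INTER_CUBIC)
b=g["img"][130:400,140:420]; b=cv2.resize(b,(425,420))
cv2.imwrite("pics/m4.png",np.hstack([a,b])[...,::-1])
E
```

```text
[0.64116511 0.12289314 0.15153694] [-1.25533487  5.87531289  5.83196271] [ 3.13986565e+00 -1.28875977e-03  1.58818642e+00]
tcp W [275.5 261.6] S [326.4 228. ]
+13 W [275.4 274.3] S [326.7 224.5]
(array([221.7898928 , 287.25390505]), array([ 200,  247,   47,   88, 3265], dtype=int32)) (array([316.56060606, 216.75757576]), array([313, 212,   8,  11,  66], dtype=int32))
```

View pics/m4.png

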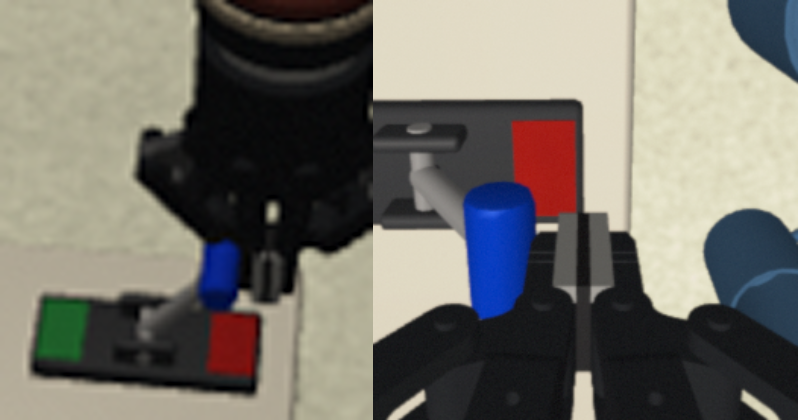

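The views show the bar (wrist ~(222,287), scene (316,217)) wedged under the gripper's slanted side knuckle, so this orientation is poor. I'll rise and turn 90° so the flat 22 mm side of the fingers faces the bar.

Call:
{"op": "play_rows", "data": {
  "steps": [
    [[0, 15, 0, 0, 0], [0, 17, 0, -30, 0], [0, 0, 0, -50, 0], [0, 0, 0, 0, 0.175], [0, 0, 0, 0, 0.175]]
  ]
}}

```text
time: 10.32
position: [0.6405, 0.1547, 0.2309]
tool_rot: [3.14, 0.0, 1.232]
ft_force: [-0.5, 0.2, 0.1]
gripper_width: 0.0001
```

Call:
{"op": "play_rows", "data": {
  "steps": [
    [[0, 0, 0, 0, 0.175], [0, 0, 0, 0, 0.175], [0, 0, 0, 0, 0.175], [0, 0, 0, 0, 0.175], [0, 0, 0, 0, 0.175]]
  ]
}}

```text
time: 10.95
position: [0.64, 0.1546, 0.23]
tool_rot: [3.141, 0.001, 0.357]
ft_force: [0.6, -0.2, -0.1]
gripper_width: 0.0002
```

Call:
{"op": "play_rows", "data": {
  "steps": [
    [[0, 0, 0, 0, 0.175], [0, 0, 0, 0, 0.17], [0, 0, 0, 0, 0], [0, 0, 0, 0, 0]]
  ]
}}

```text
time: 11.45
position: [0.6401, 0.1546, 0.2302]
tool_rot: [3.141, 0.0, 0.022]
ft_force: [-0.1, -0.1, 0.1]
gripper_width: -0.0002
```

Descend to z≈0.158, then push along tool +y (world −y).

Call:
{"op": "play_rows", "data": {
  "steps": [
    [[0, 0, 0, 40, 0], [0, 0, 0, 32, 0], [0, 0, 15, 0, 0], [0, 0, 12, 0, 0], [0, 0, 0, 0, 0]]
  ]
}}

```text
time: 12.08
position: [0.6417, 0.1261, 0.1605]
tool_rot: [3.141, -0.003, 0.017]
ft_force: [-0.4, -0.5, 0.1]
gripper_width: -0.0002
```

Call:
{"op": "play_rows", "data": {
  "steps": [
    [[0, 0, 6, 0, 0], [0, 0, 6, 0, 0], [0, 0, 0, 0, 0]]
  ]
}}

```text
time: 12.45
position: [0.6415, 0.1179, 0.1609]
tool_rot: [-3.137, -0.003, 0.02]
ft_force: [-1.9, 11.9, 10.5]
gripper_width: -0.0002
```

The upward force looks like pad friction, since the bar has to rise along its arc as it swings. I'll follow the arc by lifting while pushing.

Call:
{"op": "play_rows", "data": {
  "steps": [
    [[0, 0, 0, -5, 0], [0, 0, 5, -3, 0], [0, 0, 5, -2, 0], [0, 0, 0, 0, 0]]
  ]
}}

```text
time: 12.95
position: [0.6413, 0.1069, 0.1704]
tool_rot: [-3.139, -0.002, 0.019]
ft_force: [-3.5, 7.9, 7.4]
gripper_width: -0.0005
```

Moving well, with under 8 N. I continue past centre.

Call:
{"op": "play_rows", "data": {
  "steps": [
    [[0, 0, 6, -4, 0], [0, 0, 6, -2, 0], [0, 0, 6, -1, 0], [0, 0, 0, 0, 0]]
  ]
}}

```text
time: 13.45
position: [0.6418, 0.0871, 0.177]
tool_rot: [3.141, -0.002, 0.018]
ft_force: [-1.5, 2.2, 8.4]
gripper_width: 0.0003
```

Call:
{"op": "play_rows", "data": {
  "steps": [
    [[0, 0, 6, 0, 0], [0, 0, 6, 0, 0], [0, 0, 0, 0, 0]]
  ]
}}

```text
time: 13.82
position: [0.6424, 0.0743, 0.1778]
tool_rot: [3.14, -0.003, 0.017]
ft_force: [-2.6, -0.7, 12.3]
gripper_width: -0.0001
```

```bash
python3 - <<'E'
from plant import r
from h import *
S=r.grab_frame("scene")
print(proj(S,[.641,.03,.1825]),blob(masks(S)["blue"],(265,190,335,250)),r.observe()["ft_force"])
E
```

```text
[285.  215.2] (array([298.27027027, 213.94594595]), array([296, 209,   7,   9,  37], dtype=int32)) [-2.09094094 -0.15598021 11.75109113]
```

The bar at (298,214) is about upright and held by the finger pressing on it (12 N up). Lift slightly and push on.

Call:
{"op": "play_rows", "data": {
  "steps": [
    [[0, 0, 4, -2, 0], [0, 0, 6, -1, 0], [0, 0, 6, 0, 0], [0, 0, 0, 0, 0]]
  ]
}}

```text
time: 14.38
position: [0.6417, 0.0589, 0.1779]
tool_rot: [-3.142, 0.001, 0.017]
ft_force: [-0.1, -0.2, 1.1]
gripper_width: 0.0001
```

```bash
python3 - <<'E'
from plant import r
from h import *
S=r.grab_frame("scene")
print(blob(masks(S)["blue"],(265,190,335,250)),r.observe()["ft_force"])
E
```

```text
(array([285.81081081, 213.68918919]), array([282, 208,   8,  12,  74], dtype=int32)) [-0.11569066  0.62526166 -0.10140243]
```

The lever has snapped to green (bar at (286,214), expected 285). Withdraw back and up, then do a final check.

Call:
{"op": "play_rows", "data": {
  "steps": [
    [[0, 0, -8, -10, 0], [0, 0, 0, -50, 0], [0, -50, -30, 0, 0], [0, -60, 0, 0, 0], [0, -60, 0, 0, 0]]
  ]
}}

```text
time: 15.05
position: [0.4696, 0.0954, 0.2391]
tool_rot: [-3.142, -0.001, 0.019]
ft_force: [-0.8, -0.7, 1.2]
gripper_width: 0.0001
```

Call:
{"op": "play_rows", "data": {
  "steps": [
    [[0, -30, -50, 0, 0], [0, 0, -50, 0, 0], [0, 0, -50, 0, 0], [0, 0, -50, 0, 0], [0, 0, 0, 0, 0]]
  ]
}}

```text
time: 15.68
position: [0.4366, 0.2972, 0.2388]
tool_rot: [-3.141, -0.0, 0.023]
ft_force: [-0.6, -0.3, 0.5]
gripper_width: -0.0
```

```bash
python3 - <<'E'
from plant import r
from h import *
f=r.grab_frame("top");c=f["img"][60:285,130:460][...,::-1]
cv2.imwrite("pics/t5.png",cv2.resize(c,None,fx=2,fy=2,interpolation=cv2.INTER_CUBIC))
print(blob(masks(f)["blue"],(235,170,300,210))[0],proj(f,[.641,.03,.1825]))
s=r.observe();print(s["position"],s["ft_force"])
# panel front (top-edge) row at cols
print(onz(f,315,224,.096))
E
```

```text
[279.04819277 189.73493976] [279.1 190.5]
[0.4368671  0.29559606 0.23882082] [-1.07026605 -0.08674536  0.25386936]
[ 0.57078345 -0.057329    0.096     ]
```

View pics/t5.png

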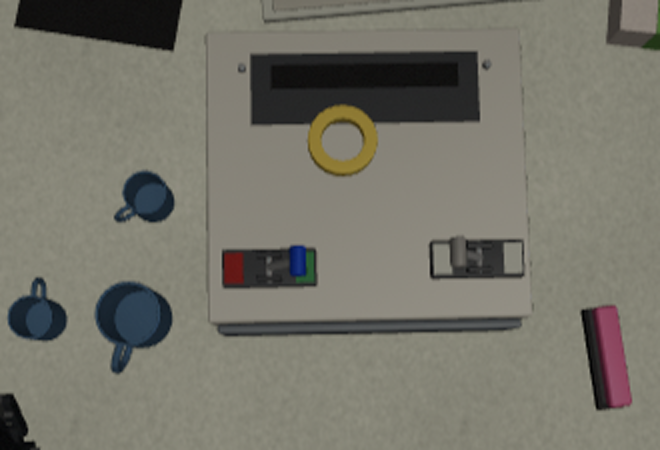

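The top view shows the cassette shut (panel at y≈328), the blue bar over green at (298,262), and the grey lever still leaning to +y. The mug, stapler and tape are in place, and the arm is clear.

```bash
python3 -c "
from plant import r
print(r.finish_job())"
```

```text
the job is handed in; nothing more can be done
None
```

The cassette is fully home and the blue lever has snapped across to its green side, done in that order. The job was handed in at about 16 s of the 48 s limit.

- **Cassette:** I pushed it with the shut fingers until it hit its hard stop, at about 27 N. In the last top view the front panel's outer face sits about 13 mm in front of the housing, against 12.5 mm expected when shut.
- **Blue lever:** It took three tries.
    - On the first, the fingertip slipped over the bar and the lever stayed on red.
    - On the second, the bar wedged under the gripper's side knuckle. The highest force I read there was about 31 N, below the 40 N limit, but I only saw forces at the end of each move, so a brief higher peak can't be ruled out.
    - I then turned the gripper 90° and followed the bar's arc, and the lever snapped over. The bar's final position in the image is within 1 pixel of where green should put it.
- **Everything else:** The grey lever still leans to +y, and the tape and stapler sit where they were between top views. The mug looks unmoved. The arm was clear of everything, with only about 1 N of sensor noise on the wrist.

One check disagreed: the wrist camera put the lever's base and bar about 3–6 mm further to +y than the top camera did.

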